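Shut the blue watercolour tub

TASK

The blue watercolour is finished with: with the fingertips tip the blue tub's open flip lid over and press it gently down until it is fully shut, then take the hand away. The tub must stay standing in its place: do not pick it up or shove it along. Leave the red, yellow and green tubs, their open lids and the white cup just as they stand.

Things in the scene. Friction and masses are not known exactly. Their poses are not given: they have to be found in the camera images.
- tub_blue: loose upright tub, 64 mm across and 47 mm high, weighing 0.2 to 0.36 kg with its lid: a white pot with a broad blue band, holding a solid blue watercolour cake (full to the top), with a flip lid hinged to it. Origin: centre of its underside, z up. The hinge is on the tub's +x side; the lid covers the tub towards -x from the hinge
- lid_blue (a joint): angle of the blue flip lid: 0 is fully shut, pi/2 upright, above that it leans back away from the tub, stop at 1.9. At the start about 1.3 to 1.75. The hinge is slightly stiff (0.012 N m, well under half a newton at the free edge) so the lid stays wherever it is left; there is no catch
- edge_blue (a point): middle of the blue lid's free edge (the edge farthest from the hinge, 67 mm from the hinge axis, half way through the thickness). The lid is a blue disc 66 mm across, 5 mm thick, with a white round press pad 50 mm across in the middle of its outer face, standing 8 mm proud of it and sprung: it gives 1 mm for each 1.2 N and bottoms out after 8 mm. Shut, the lid's upper face is 54.5 mm and the pad's 62.5 mm above the table
- hinge_blue (a point): middle of the blue lid's hinge axis, on the tub's +x side, 34 mm from the tub's centre and 52 mm above the table; the axis is level, along the tub's y
- tub_red: loose upright tub, 64 mm across and 47 mm high, weighing 0.2 to 0.36 kg with its lid: a white pot with a broad red band, holding a solid red watercolour cake (full to the top), with a flip lid hinged to it. Origin: centre of its underside, z up. The hinge is on the tub's +x side; the lid covers the tub towards -x from the hinge
- lid_red (a joint): angle of the red flip lid: 0 is fully shut, pi/2 upright, above that it leans back away from the tub, stop at 1.9. At the start about 1.3 to 1.75. The hinge is slightly stiff (0.012 N m, well under half a newton at the free edge) so the lid stays wherever it is left; there is no catch
- edge_red (a point): middle of the red lid's free edge (the edge farthest from the hinge, 67 mm from the hinge axis, half way through the thickness). The lid is a red disc 66 mm across, 5 mm thick, with a white round press pad 50 mm across in the middle of its outer face, standing 8 mm proud of it and sprung: it gives 1 mm for each 1.2 N and bottoms out after 8 mm. Shut, the lid's upper face is 54.5 mm and the pad's 62.5 mm above the table
- hinge_red (a point): middle of the red lid's hinge axis, on the tub's +x side, 34 mm from the tub's centre and 52 mm above the table; the axis is level, along the tub's y
- tub_yellow: loose upright tub, 64 mm across and 47 mm high, weighing 0.2 to 0.36 kg with its lid: a white pot with a broad yellow band, holding a solid yellow watercolour cake (full to the top), with a flip lid hinged to it. Origin: centre of its underside, z up. The hinge is on the tub's +x side; the lid covers the tub towards -x from the hinge
- lid_yellow (a joint): angle of the yellow flip lid: 0 is fully shut, pi/2 upright, above that it leans back away from the tub, stop at 1.9. At the start about 1.3 to 1.75. The hinge is slightly stiff (0.012 N m, well under half a newton at the free edge) so the lid stays wherever it is left; there is no catch
- edge_yellow (a point): middle of the yellow lid's free edge (the edge farthest from the hinge, 67 mm from the hinge axis, half way through the thickness). The lid is a yellow disc 66 mm across, 5 mm thick, with a white round press pad 50 mm across in the middle of its outer face, standing 8 mm proud of it and sprung: it gives 1 mm for each 1.2 N and bottoms out after 8 mm. Shut, the lid's upper face is 54.5 mm and the pad's 62.5 mm above the table
- hinge_yellow (a point): middle of the yellow lid's hinge axis, on the tub's +x side, 34 mm from the tub's centre and 52 mm above the table; the axis is level, along the tub's y
- tub_green: loose upright tub, 64 mm across and 47 mm high, weighing 0.2 to 0.36 kg with its lid: a white pot with a broad green band, holding a solid green watercolour cake (full to the top), with a flip lid hinged to it. Origin: centre of its underside, z up. The hinge is on the tub's +x side; the lid covers the tub towards -x from the hinge
- lid_green (a joint): angle of the green flip lid: 0 is fully shut, pi/2 upright, above that it leans back away from the tub, stop at 1.9. At the start about 1.3 to 1.75. The hinge is slightly stiff (0.012 N m, well under half a newton at the free edge) so the lid stays wherever it is left; there is no catch
- edge_green (a point): middle of the green lid's free edge (the edge farthest from the hinge, 67 mm from the hinge axis, half way through the thickness). The lid is a green disc 66 mm across, 5 mm thick, with a white round press pad 50 mm across in the middle of its outer face, standing 8 mm proud of it and sprung: it gives 1 mm for each 1.2 N and bottoms out after 8 mm. Shut, the lid's upper face is 54.5 mm and the pad's 62.5 mm above the table
- hinge_green (a point): middle of the green lid's hinge axis, on the tub's +x side, 34 mm from the tub's centre and 52 mm above the table; the axis is level, along the tub's y
- cup: empty white plastic cup, 72 mm across the mouth, 90 mm high, loose; a bystander. Origin: centre of its underside

How it is judged:
On the way:
1. the blue lid is held down shut by the fingertips (value of joint lid_blue below 0.06 rad and contact force between the fingers and tub_blue above 0.2 N), for 0.05 s.
At the end, for the whole second after the job is handed in: The blue lid is shut (within 0.06 rad), the blue tub stands upright, at rest, within 20 mm of where it began; the other tubs and their lids are within 8 mm of where they were and the cup within 10 mm (value of joint lid_blue below 0.06 rad and height (world z) of tub_blue below 0.005 m and angle between tub_blue's own z axis and vertical below 0.05 rad and distance of tub_blue from where it was at the start of the episode below 0.02 m and linear speed of tub_blue below 0.02 m/s and distance of each of edge_red, edge_yellow, edge_green, tub_red, tub_yellow, tub_green from where it was at the start of the episode below 0.008 m and distance of cup from where it was at the start of the episode below 0.01 m); the robot touches nothing.
It fails at once if the blue tub is lifted, tipped over or pushed more than 20 mm from its place (height (world z) of tub_blue above 0.01 m or angle between tub_blue's own z axis and vertical above 0.3 rad or distance of tub_blue from where it was at the start of the episode above 0.02 m).
It fails at once if the blue tub or its lid is pressed harder than 25 N (contact force between any of the fingers, the arm and tub_blue above 25 N).
It fails at once if a red, yellow or green tub or its lid is moved more than 8 mm (distance of any of tub_red, edge_red, tub_yellow, edge_yellow, tub_green, edge_green from where it was at the start of the episode above 0.008 m).
It fails at once if the cup is moved more than 10 mm (distance of cup from where it was at the start of the episode above 0.01 m).
It also fails if it takes over 38 s, if anything falls off the work surface, if the arm or the gripper's body presses on something with over 40 N, if the wrist force passes 120 N, or if a joint passes its speed limit or range.

ROBOT

A 7-joint arm with a two-finger parallel gripper is mounted at the origin on the work surface. World frame = base frame: x ahead of the robot, y to its left, z up, the work surface at z = 0. Lengths are in m, angles in rad, forces in N, time in s.
With the tool pointing down it reaches from about 0.425 to 1.025 m from the base axis. Payload 9.4 kg.
Tool frame: the origin (TCP) lies at the centre of the arm's flange, where the gripper is bolted on; the fingertips stand 173 mm ahead of it and the grasp point (between the pads) lies bot.grasp_offset ahead of it (bot.grasp_offset is the distance from the TCP to the grasp point, in m); z points along the fingers, y is the direction in which the jaws open and shut (so a half turn about z gives the same grasp; the last joint's range is limited). The gripper opens to 85 mm and grips with 20 to 120 N. Pads are 22 mm wide; open, the fingers measure 114 mm over their backs; the gripper's body (76 mm by 85 mm) begins 54 mm behind the grasp point. The pads swing forward as they close: fully open they stand 13 mm farther back than shut.
Start: joints at [1.271, 0.599, -0.003, 1.599, 0.002, 0.943, -0.08], TCP at [0.16, -0.707, 0.405] pointing down, gripper open.
Joint ranges: [-2.57, 2.57], [-0.35, 1.97], [-1.29, 1.29], [0.11, 2.56], [-1.05, 4.19], [0.11, 1.86], [-2.63, 2.63]. Speed limits (rad/s): [2.22, 2.22, 3.01, 3.01, 3.14, 3.14, 3.14].

INTERFACE

Orientations are given as [roll, pitch, yaw] about the fixed x, y, z axes, in that order (R = Rz(yaw) Ry(pitch) Rx(roll)).
In Python, from bench import bot gives the robot as it stands.
- The arm moves only by the tool move_arm, never from a script. Its arguments are lists of equal length, an entry for each row: "offset": the shift along the tool's x, y, z in cm, a list of three; "turn": the turn about the tool's z in degrees. A call has 1 to 20 rows; each row shifts and turns the commanded pose from where the row before left it, along the tool's axes as they then stand; what a row does not reach is not made up. A row lasts 1/10 s, in which the tool goes at most 50 mm and 8.59 degrees, less where a joint would pass 70% of its speed; a pose out of reach is approached as far as the arm can. A call is refused whole if a number of a shift passes 5 or a number of a turn 8.59, either way. A call with a gripper value outside its range is refused whole. "claw" is the opening, from 0 (shut) to 1 (fully open), set as the call begins (left out, the last holds). The fingers move at their own pace and stop on an object; "squeeze" is the grip in N (left out, the last holds). Time passes only in rows, so rows that do not move let the fingers close. It gives the time, the measured TCP pose, the force and the opening at its end, in the units of the state.
- bot.observe(): the state, without advancing time (a new reading comes with each control period).
- bot.grab_frame(name): name is "side" or "top" or "wrist"; returns a dict with "frame" (400x640x3 uint8, red, green, blue), "z_map" (400x640 float32, m along the optical axis (not along the pixel's ray), 0 where there is no reading), "camera_matrix" (3x3 intrinsics, pixels), "rvec" (rotation vector, rad) and "tvec" (3), from world to camera coordinates, as OpenCV has them. Camera axes: x right, y down, z forward; pixel columns grow to the right and rows downward; lengths in m; the calibration is good to about 2 mm. A picture is of the moment at which its call begins.
- bot.close_job(): hands the job in, once; it reports no verdict.
Trained networks look in the newest picture that a camera, given by its name, has taken for a name from the list of things; names that differ only in an ending like _2 or _b are one class to them, and where a whole thing is asked for, a point or a joint stands for the part that bears it (a point fixed in the world has none). Each returns a list of dicts, best first, with "conf" (0 to 1); they miss things now and then, are a little off and sometimes report something else, mostly with a low value. They report only what shows in the picture. A call takes as long as a camera call.
- bot.regions_of(camera, label): "mask" (400x640 bool, what is visible of it) and "rect" ([left, top, right, bottom] in pixels, round what is visible of it).
- bot.pinpoint(camera, label): "uv" ([column, row] in pixels: a listed point, or the origin of a listed thing).
The state is a dict: "time_s": time; "joint_pos": joint angles; "dq": joint speeds; "tau": joint torques, N m; "eef_pos": TCP position; "eef_rot": TCP orientation; "contact_force": force on the tool from outside, world axes, zero at the start; "moment": the same for the moment, N m; "opening": finger opening in m.
Only numpy, scipy, OpenCV 4.12 (cv2) and the standard library are available. Lean on these libraries where they do the work, as an engineer would, in place of code of your own. Each camera call takes 0.05 s, during which the arm holds its last target. There are 200 camera calls.

## Working session

There is one attempt and no reset: what is moved stays moved. The work goes in short steps, Python scripts to look and compute and a tool call to move; the robot and the scene stay as the last step left them, time stands still between calls to the robot, and variables do not carry over. Pictures are saved under pics/ and viewed, about 8 in all and at most 12, crops included, and the job is handed in when it is done.

Besides the shell and the picture viewer there is one more tool, called after "Call:" as a command line: name --pt "numbers of a row" for each row, then --argument value for the rest. move_arm: Moves the arm, as the interface text tells. Its arguments: {"type":"object","properties":{"offset":{"type":"array","items":{"type":"array","items":{"type":"number"}}},"turn":{"type":"array","items":{"type":"number"}},"claw":{"type":"number"},"squeeze":{"type":"number"}},"required":["offset","turn"]}

```bash
mkdir -p pics; cat > h.py <<'E'
import numpy as np, cv2
from bench import bot
def cam(n):
    f=bot.grab_frame(n); f['R']=cv2.Rodrigues(np.array(f['rvec']))[0]; f['t']=np.array(f['tvec']).ravel(); f['K']=np.array(f['camera_matrix']); return f
def back(f,u,v,z):  # pixel+depth -> world
    p=np.stack([u,v,np.ones_like(u)]).astype(float); c=np.linalg.inv(f['K'])@p*z
    return (f['R'].T@(c-f['t'][:,None])).T
def atz(f,u,v,h):   # pixel ray at height h
    d=f['R'].T@np.linalg.inv(f['K'])@np.array([u,v,1.]); o=-f['R'].T@f['t']; return o+d*(h-o[2])/d[2]
def mask_pts(f,m):
    v,u=np.nonzero(m&(f['z_map']>0)); return back(f,u,v,f['z_map'][v,u])
E
python3 - <<'E'
from h import *
s=bot.observe(); print({k:np.round(s[k],3) for k in s}, bot.grasp_offset)
for n in ('top','side'):
    f=cam(n); cv2.imwrite(f'pics/{n}0.png',f['frame'][:,:,::-1])
    print(n,'cam at',np.round(-f['R'].T@f['t'],3))
    for l in ('tub_blue','hinge_blue','edge_blue','cup','tub_red','tub_yellow','tub_green'):
        for d in bot.pinpoint(n,l)[:2]:
            u,v=d['uv']; iu,iv=int(round(u)),int(round(v))
            h={'h':.052,'t':0,'c':0,'e':.115}[l[0]]
            print(l,round(d['conf'],2),np.round(d['uv'],1),'z-plane',np.round(atz(f,u,v,h),3))
E
```

```text
{'time_s': np.float64(0.0), 'joint_pos': array([ 1.271,  0.6  , -0.003,  1.6  ,  0.002,  0.943, -0.08 ]), 'dq': array([ 0.   ,  0.   , -0.001, -0.001, -0.002,  0.   ,  0.001]), 'tau': array([-0.0000e+00, -7.7645e+01,  1.5650e+00, -2.5800e+01,  1.2000e-02,
        9.0000e-03, -0.0000e+00]), 'eef_pos': array([ 0.16 , -0.707,  0.404]), 'eef_rot': array([-3.14 ,  0.   ,  0.223]), 'contact_force': array([ 0.859, -0.084, -0.04 ]), 'moment': array([ 0.006, -0.029, -0.012]), 'opening': np.float64(0.086)} 0.1547
top cam at [ 0.278 -0.088  1.185]
tub_blue 0.59 [186.8 200.3] z-plane [0.53  0.271 0.   ]
hinge_blue 0.5 [180. 185.] z-plane [0.562 0.276 0.052]
edge_blue 0.53 [170.2 175.4] z-plane [0.572 0.283 0.115]
cup 0.58 [438.2 210.5] z-plane [ 0.492 -0.445  0.   ]
tub_red 0.87 [307.5 213.4] z-plane [ 0.488 -0.074  0.   ]
tub_yellow 0.67 [366.5 203.8] z-plane [ 0.514 -0.243  0.   ]
tub_green 0.89 [247.6 224.1] z-plane [0.459 0.096 0.   ]
tub_green 0.36 [185.5 202.7] z-plane [0.523 0.275 0.   ]
side cam at [-0.243  0.595  0.947]
tub_blue 0.6 [201.4 277.7] z-plane [ 0.531  0.259 -0.   ]
hinge_blue 0.95 [185.  259.3] z-plane [0.564 0.273 0.052]
hinge_blue 0.66 [333.5 166.4] z-plane [ 0.563 -0.241  0.052]
edge_blue 0.78 [177.4 243.4] z-plane [0.562 0.281 0.115]
cup 0.82 [396.4 162.2] z-plane [ 0.483 -0.443  0.   ]
tub_red 0.65 [334.5 165.5] z-plane [ 0.611 -0.295 -0.   ]
tub_red 0.61 [313.1 219.7] z-plane [ 0.483 -0.077  0.   ]
tub_yellow 0.96 [345.4 184.2] z-plane [ 0.524 -0.252  0.   ]
tub_green 0.95 [269.5 255.9] z-plane [ 0.466  0.095 -0.   ]
```

```bash
python3 - <<'E'
import cv2
a=cv2.imread('pics/top0.png');b=cv2.imread('pics/side0.png')
cv2.imwrite('pics/v1.png',cv2.resize(a[130:300,130:490],None,fx=2.2,fy=2.2,interpolation=cv2.INTER_CUBIC))
cv2.imwrite('pics/v2.png',cv2.resize(b[110:330,130:450],None,fx=2.4,fy=2.4,interpolation=cv2.INTER_CUBIC))
E
```

```text
(no output)
```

View pics/v1.png

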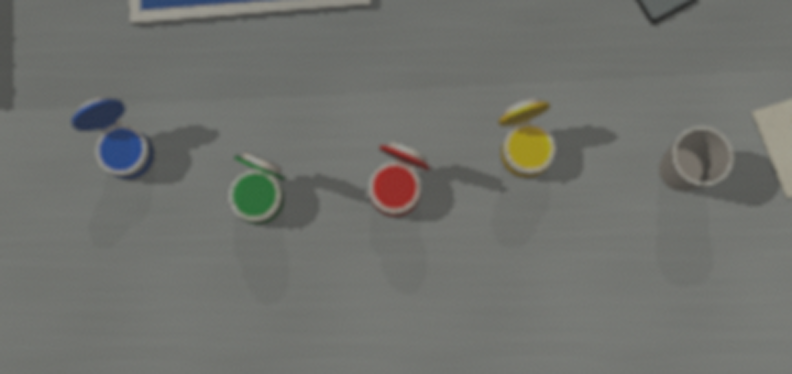

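View pics/v2.png

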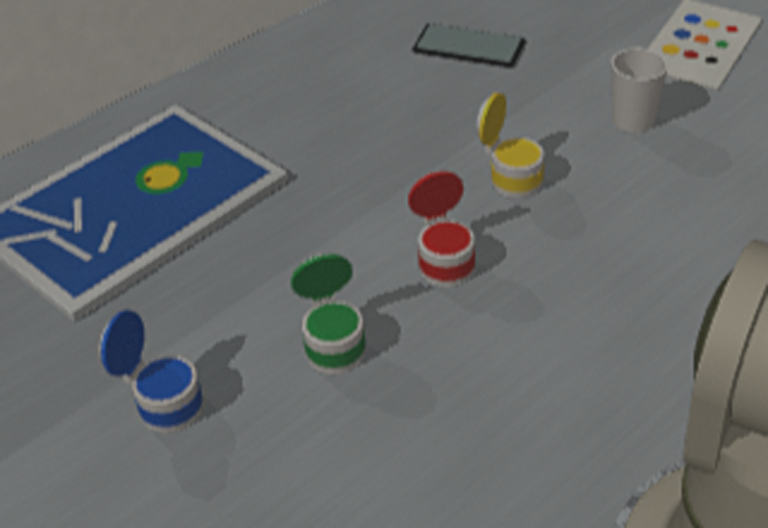

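The top view shows the blue tub at about (186,198) full-frame, with its lid up and left of it. Green is the nearest neighbour at (246,218), then red, yellow and the cup further right. The side view shows the blue lid upright or leaning slightly back, with free space behind it. Next I'll fit the tub and lid geometry from depth.

```bash
cat > fit.py <<'E'
from h import *
from scipy.optimize import least_squares
def blue(f):
    hsv=cv2.cvtColor(f['frame'],cv2.COLOR_RGB2HSV)
    m=(hsv[...,0]>105)&(hsv[...,0]<130)&(hsv[...,1]>110)
    return m
def run(names=('top','side')):
    P=[]
    for n in names:
        f=cam(n); p=mask_pts(f,blue(f))
        p=p[(np.hypot(p[:,0]-.545,p[:,1]-.27)<.09)&(p[:,2]>.005)]
        cake=p[(p[:,2]>.036)&(p[:,2]<.052)]; lid=p[p[:,2]>.062]
        print(n,'cake n',len(cake),'med',np.round(np.median(cake,0),4),'lid n',len(lid),'mean',np.round(lid.mean(0),4),'max z',round(lid[:,2].max(),4) if len(lid) else None)
        P.append(p)
        if len(lid)>30:
            c=lid.mean(0);_,s,V=np.linalg.svd(lid-c);nv=V[2]*np.sign(V[2]@(np.array([-.03,0,0])+1e-9));print('  lid normal',np.round(nv,3),'yaw of axis +x',round(np.degrees(np.arctan2(-nv[1],-nv[0])),1),'tilt(open angle)',round(np.degrees(np.pi/2-np.arcsin(nv[2])) ,1),'rms',round(s[2]/len(lid)**.5,4))
    return P
if __name__=='__main__':
    run()
    for n in ('top','side'):
        cam(n)
        for l in ('tub_green','tub_blue'):
            pass
    f=cam('side')
    for c in ('green',):
        for d in bot.regions_of('side','tub_'+c)[:1]:
            p=mask_pts(f,d['mask']);print(c,np.round(p.min(0),3),np.round(p.max(0),3))
E
python3 fit.py
```

```text
top cake n 249 med [0.5283 0.2632 0.0474] lid n 142 mean [0.5607 0.2791 0.0948] max z 0.1213
  lid normal [-0.886 -0.45   0.11 ] yaw of axis +x 26.9 tilt(open angle) 83.7 rms 0.001
side cake n 289 med [0.5264 0.2641 0.0456] lid n 343 mean [0.5567 0.2822 0.0906] max z 0.1188
  lid normal [-0.891 -0.436  0.125] yaw of axis +x 26.1 tilt(open angle) 82.8 rms 0.0016
green [ 0.431  0.045 -0.005] [0.542 0.129 0.119]
```

The lid's inner normal points slightly up, so the lid leans back at about 97° (1.69 rad). The tub is at about (0.5275, 0.2637) with yaw 26.5°, and the hinge and edge heights agree with the given sizes. I'll turn the tool to that yaw, so that tool x is tub x, and travel at height with the fingers shut.

Call:
move_arm --pt "0 0 0" --pt "0 0 0" --pt "2 -1 0" --pt "3.8 -1.9 0" --pt "3.8 -1.9 0" --pt "3.8 -1.9 0" --pt "3.8 -1.9 0" --pt "3.8 -1.9 0" --pt "3.8 -1.9 0" --pt "3.8 -1.9 0" --pt "3.8 -1.9 0" --pt "3.8 -1.9 0" --pt "3.8 -1.9 0" --pt "3.8 -1.9 0" --pt "3.8 -1.9 0" --pt "3.8 -1.9 0" --pt "3.8 -1.9 0" --pt "3.8 -1.9 0" --pt "3.8 -1.9 0" --pt "3.8 -1.9 0" --turn '[-6.9,-6.9,0,0,0,0,0,0,0,0,0,0,0,0,0,0,0,0,0,0]' --claw 0

```text
time_s: 3.1
eef_pos: [0.6079, -0.1099, 0.4049]
eef_rot: [3.141, -0.0, 0.464]
contact_force: [0.8, -1.1, 0.5]
opening: -0.0001
```

```bash
cat > go.py <<'E'
from h import *
from scipy.spatial.transform import Rotation as Ro
C=np.array([.5275,.2637,0]); Y=np.radians(26.5); T=Ro.from_euler('z',Y).as_matrix()
def st():
    s=bot.observe(); R=Ro.from_euler('xyz',s['eef_rot']).as_matrix(); p=np.array(s['eef_pos']); tip=p+R[:,2]*.173
    print('t',round(float(s['time_s']),2),'eef',np.round(p,4),'rpy',np.round(s['eef_rot'],4),'q',np.round(s['joint_pos'],2),'open',round(float(s['opening']),4),'F',np.round(s['contact_force'],2))
    print('tip in tub frame mm',np.round(T.T@(tip-C)*1000,1))
    return R,tip
def delta(g): # shift in tool axes, cm, to put tip at tub-frame point g (mm)
    R,tip=st(); print('to',g,'shift cm',np.round(R.T@(C+T@np.array(g)/1000-tip)*100,2))
E
python3 -c "
from go import *
delta([110,0,180])"
```

```text
t 3.1 eef [ 0.6079 -0.1099  0.4049] rpy [ 3.1413e+00 -2.0000e-04  4.6360e-01] q [ 0.18  0.47 -0.13  1.85  0.08  0.82 -1.1 ] open -0.0001 F [ 0.79 -1.15  0.48]
tip in tub frame mm [ -94.7 -370.2  231.9]
to [110, 0, 180] shift cm [ 20.51 -37.     5.18]
```

Call:
move_arm --pt "2 -3.7 0" --pt "2 -3.7 0" --pt "2 -3.7 0" --pt "2 -3.7 0" --pt "2 -3.7 0" --pt "2 -3.7 0" --pt "2 -3.7 0" --pt "2 -3.7 0" --pt "2 -3.7 0" --pt "2.5 -3.7 0" --pt "0 0 2.7" --pt "0 0 2.7" --pt "0 0 2.7" --pt "0 0 2.7" --pt "0 0 0" --turn '[0,0,0,0,0,0,0,0,0,0,0,0,0,0,0]'

```text
time_s: 4.6
eef_pos: [0.6238, 0.3107, 0.293]
eef_rot: [3.141, 0.006, 0.464]
contact_force: [0.3, -0.0, -0.1]
opening: -0.0002
```

```bash
python3 -c "
from go import *
delta([75,0,98])
import fit; fit.run()
f=cam('side'); cv2.imwrite('pics/v3.png',cv2.resize(f['frame'][120:340,80:360,::-1],None,fx=2.5,fy=2.5,interpolation=cv2.INTER_CUBIC))
"
```

```text
t 4.6 eef [0.6238 0.3107 0.293 ] rpy [3.1412 0.0062 0.4639] q [-0.47  0.69 -0.12  1.75  0.12  0.72 -1.76] open -0.0002 F [ 0.26 -0.05 -0.09]
tip in tub frame mm [106.1  -0.9 120. ]
to [75, 0, 98] shift cm [-3.1  -0.1   2.22]
top cake n 252 med [0.5272 0.2637 0.0471] lid n 182 mean [0.5606 0.2795 0.094 ] max z 0.1199
  lid normal [-0.89  -0.445  0.103] yaw of axis +x 26.5 tilt(open angle) 84.1 rms 0.0011
side cake n 287 med [0.5256 0.2639 0.0455] lid n 355 mean [0.5593 0.282  0.0934] max z 0.2591
  lid normal [-0.786 -0.489  0.378] yaw of axis +x 31.9 tilt(open angle) 67.8 rms 0.0064
```

View pics/v3.png

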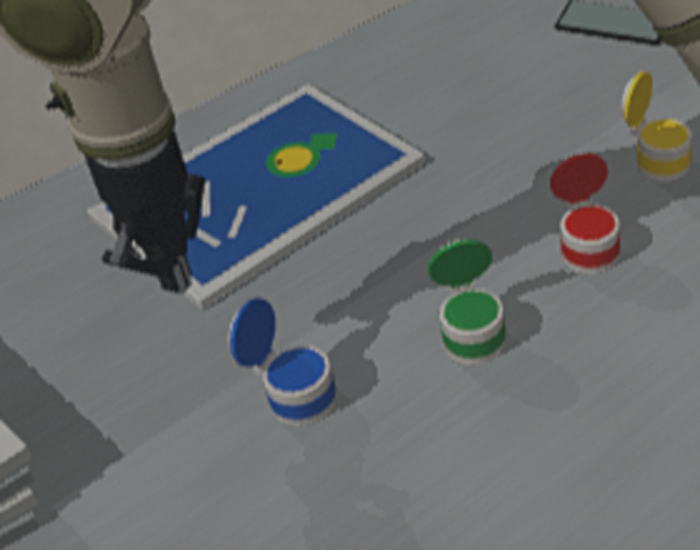

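The hand is behind the blue lid (fingertips at about (178,285) in the crop), and nothing has been disturbed. I'll check fingertip length against depth before contact.

```bash
python3 -c "
from go import *
st()
f=cam('side'); p=mask_pts(f,f['z_map']>0); q=(p-C)@T*1000
m=(np.hypot(q[:,0]-106,q[:,1])<40)&(q[:,2]>60)
q=q[m]; o=np.argsort(q[:,2]); print(np.round(q[o[:12]],1)); 
for a in range(110,180,10):
    k=q[(q[:,2]>=a)&(q[:,2]<a+10)]; print(a,len(k),np.round(k.min(0),1) if len(k) else '',np.round(k.max(0),1) if len(k) else '')
"
```

```text
t 4.75 eef [0.6253 0.3115 0.2978] rpy [-3.1415e+00 -1.2000e-03  4.6360e-01] q [-0.46  0.68 -0.13  1.74  0.12  0.72 -1.76] open 0.0001 F [-0.26  1.06  0.29]
tip in tub frame mm [109.   -0.9 124.8]
[[104.7   4.6 123.1]
 [100.1   7.2 123.8]
 [ 98.5  -7.  123.8]
 [101.2   5.2 124.8]
 [101.    9.3 125.5]
 [ 96.1   3.3 127.9]
 [ 95.    0.4 128.8]
 [ 96.6  -2.1 129.1]
 [ 97.    5.4 129.6]
 [ 99.2   6.1 129.6]
 [101.7  10.5 129.7]
 [101.3   7.  129.8]]
110 0  
120 13 [ 95.   -7.  123.1] [104.7  10.5 129.8]
130 34 [ 95.  -11.6 130.7] [112.3  15.8 139.6]
140 47 [ 93.3 -12.8 140.1] [114.1  15.3 149.8]
150 29 [ 93.9 -10.  150.6] [107.   17.  159.9]
160 32 [ 92.6 -18.7 160.3] [101.4  26.7 169.9]
170 99 [ 91.6 -34.5 170.1] [119.2  36.8 179.9]
```

Fingertip length and half-depth (about 11–12 mm) agree with the data. I'll come up to the lid and tip it to about 60°.

Call:
move_arm --pt "-1 0 0.7" --pt "-1.5 -0.1 1" --pt "-1.5 0 1" --pt "-0.3 0 0" --pt "0 0 0" --pt "-0.35 0 0" --pt "-0.35 0 0" --pt "-0.35 0 0" --pt "-0.4 0 -0.05" --pt "-0.4 0 -0.05" --pt "-0.4 0 0" --pt "-0.4 0 0" --pt "-0.4 0 0.1" --pt "-0.4 0 0.1" --pt "0 0 0" --pt "0 0 0" --turn '[0,0,0,0,0,0,0,0,0,0,0,0,0,0,0,0]'

```text
time_s: 6.4
eef_pos: [0.555, 0.2775, 0.2686]
eef_rot: [-3.142, 0.0, 0.464]
contact_force: [0.4, 0.1, 0.6]
opening: -0.0001
```

```bash
python3 -c "
from go import *
delta([23.5,0,94])
import fit; fit.run()
f=cam('side'); cv2.imwrite('pics/v4.png',cv2.resize(f['frame'][180:320,120:300,::-1],None,fx=3.5,fy=3.5,interpolation=cv2.INTER_CUBIC))
"
```

```text
t 6.4 eef [0.555  0.2775 0.2686] rpy [-3.1416e+00  2.0000e-04  4.6370e-01] q [-0.48  0.65 -0.12  1.95  0.13  0.55 -1.79] open -0.0001 F [0.4  0.1  0.58]
tip in tub frame mm [30.7  0.  95.6]
to [23.5, 0, 94] shift cm [-0.72  0.    0.16]
top cake n 234 med [0.5264 0.2627 0.0472] lid n 31 mean [0.5308 0.2639 0.1048] max z 0.1115
  lid normal [-0.742 -0.327 -0.586] yaw of axis +x 23.8 tilt(open angle) 125.8 rms 0.0012
side cake n 287 med [0.5259 0.2636 0.0454] lid n 78 mean [0.5303 0.2819 0.1334] max z 0.2841
  lid normal [-0.985  0.01   0.17 ] yaw of axis +x -0.6 tilt(open angle) 80.2 rms 0.0089
```

View pics/v4.png

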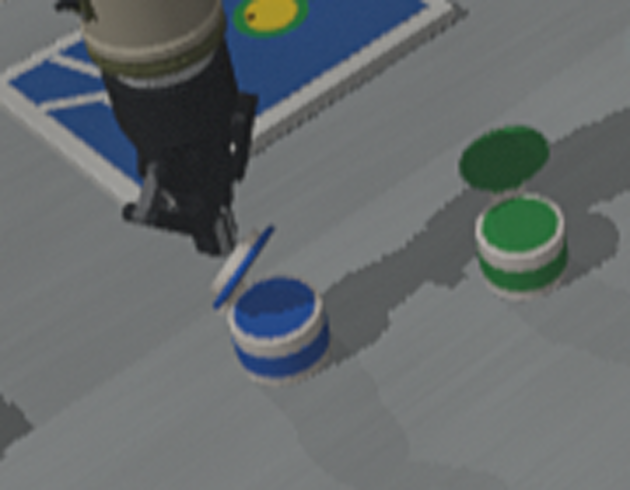

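The lid (white pad towards the fingers, at about (245,265) in the crop) is tipped forward to about 57°, the tub is unmoved, and force is negligible. I'll continue along the arc almost to shut.

Call:
move_arm --pt "-0.35 0 0.05" --pt "-0.35 0 0.1" --pt "-0.35 0 0.2" --pt "-0.35 0 0.25" --pt "-0.3 0 0.25" --pt "-0.3 0 0.3" --pt "-0.25 0 0.3" --pt "-0.25 0 0.35" --pt "-0.2 0 0.35" --pt "-0.2 0 0.4" --pt "-0.15 0 0.3" --pt "-0.1 0 0.2" --pt "0 0 0" --pt "0 0 0" --turn '[0,0,0,0,0,0,0,0,0,0,0,0,0,0]'

```text
time_s: 7.95
eef_pos: [0.527, 0.2634, 0.2382]
eef_rot: [-3.142, -0.0, 0.464]
contact_force: [-0.1, -0.3, 0.1]
opening: -0.0002
```

```bash
python3 -c "
from go import *
delta([-1,0,60])
f=cam('side'); cv2.imwrite('pics/v5.png',cv2.resize(f['frame'][180:320,120:300,::-1],None,fx=3.5,fy=3.5,interpolation=cv2.INTER_CUBIC))
"
```

```text
t 7.95 eef [0.527  0.2634 0.2382] rpy [-3.1416 -0.      0.4636] q [-0.49  0.67 -0.1   2.04  0.15  0.45 -1.81] open -0.0002 F [-0.11 -0.31  0.08]
tip in tub frame mm [-0.6 -0.  65.2]
to [-1, 0, 60] shift cm [-0.04 -0.    0.52]
```

View pics/v5.png

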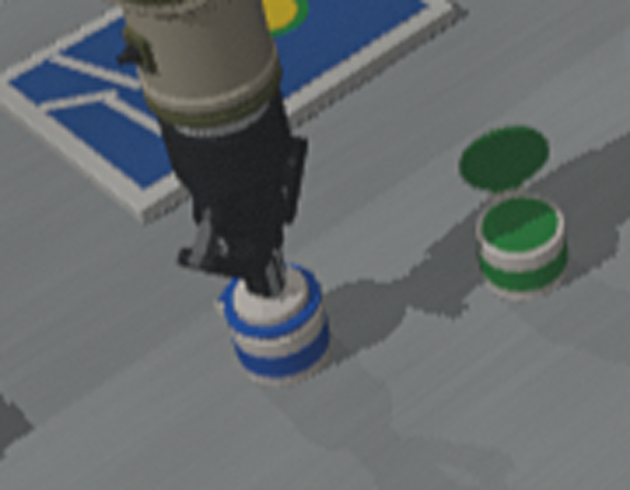

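The fingertips are centred on the white pad at about (270,285), and the lid is nearly shut. I'll press slowly.

Call:
move_arm --pt "0 0 0.1" --pt "0 0 0.1" --pt "0 0 0.1" --pt "0 0 0.1" --pt "0 0 0.1" --pt "0 0 0.1" --pt "0 0 0" --pt "0 0 0" --pt "0 0 0" --turn '[0,0,0,0,0,0,0,0,0]'

```text
time_s: 8.9
eef_pos: [0.5269, 0.2634, 0.2323]
eef_rot: [-3.142, -0.0, 0.464]
contact_force: [-0.4, -1.1, 4.6]
opening: 0.0
```

```bash
python3 -c "
from go import *
st()"
```

```text
t 8.9 eef [0.5269 0.2634 0.2323] rpy [-3.1416e+00 -1.0000e-04  4.6370e-01] q [-0.49  0.68 -0.1   2.04  0.15  0.43 -1.81] open 0.0 F [-0.36 -1.09  4.64]
tip in tub frame mm [-0.6  0.  59.3]
```

The force is 4.6 N up at 3.2 mm pad travel, which matches the pad spring (1.2 N/mm) on a shut lid. I'll back straight up and check.

Call:
move_arm --pt "0 0 0" --pt "0 0 -0.2" --pt "0 0 -0.3" --pt "0 0 -0.5" --pt "0 0 -1.5" --pt "0 0 -3" --pt "0 0 -4" --pt "0 0 -4" --pt "1 0 -3" --pt "3 0 0" --pt "4 0 0" --pt "4 0 0" --pt "3 0 0" --pt "1 0 0" --pt "0 0 0" --pt "0 0 0" --turn '[0,0,0,0,0,0,0,0,0,0,0,0,0,0,0,0]'

```text
time_s: 10.5
eef_pos: [0.669, 0.3345, 0.3968]
eef_rot: [3.142, 0.002, 0.464]
contact_force: [-0.5, 0.8, -0.4]
opening: 0.0
```

```bash
python3 -c "
from go import *
st()
for n in ('top','side'):
    f=cam(n); p=mask_pts(f,f['z_map']>0); q=(p-C)@T*1000
    k=q[(np.hypot(q[:,0],q[:,1])<22)&(q[:,2]>30)&(q[:,2]<100)]
    c,_,_,_=np.linalg.lstsq(np.c_[k[:,:2],np.ones(len(k))],k[:,2],rcond=None); print(n,len(k),'pad plane slopes, height',np.round(c,3))
    r=q[(np.hypot(q[:,0],q[:,1])<60)&(q[:,2]>35)&(q[:,2]<100)]; print('  tub top extents',np.round(np.percentile(r,[1,99],axis=0),1).tolist())
    for l in ('tub_blue','tub_red','tub_yellow','tub_green','edge_red','edge_yellow','edge_green','cup'):
        d=bot.pinpoint(n,l); print('  ',l,d and np.round(d[0]['uv'],1))
    cv2.imwrite(f'pics/e_{n}.png',f['frame'][:,:,::-1])
a=cv2.imread('pics/e_side.png')[110:330,130:450]
cv2.imwrite('pics/v6.png',cv2.resize(a,None,fx=2.4,fy=2.4,interpolation=cv2.INTER_CUBIC))
"
```

```text
t 10.5 eef [0.669  0.3345 0.3968] rpy [3.1416e+00 1.7000e-03 4.6370e-01] q [-0.46  0.64 -0.13  1.54  0.1   0.97 -1.73] open 0.0 F [-0.53  0.79 -0.43]
tip in tub frame mm [1.579e+02 2.000e-01 2.238e+02]
top 202 pad plane slopes, height [-2.0000e-03  6.0000e-03  6.2458e+01]
  tub top extents [[-31.4, -30.8, 38.3], [35.9, 30.8, 66.6]]
   tub_blue [184.9 200.9]
   tub_red [305.2 213.3]
   tub_yellow [368.8 198.1]
   tub_green [248.6 223.8]
   edge_red [245.1 207.6]
   edge_yellow [368.6 175.1]
   edge_green [315.2 202.3]
   cup [437.5 207.4]
side 198 pad plane slopes, height [1.1000e-02 2.3000e-02 6.0429e+01]
  tub top extents [[-33.8, -28.3, 35.7], [33.8, 33.7, 63.7]]
   tub_blue [200.2 281.1]
   tub_red [313. 219.]
   tub_yellow [346.6 185.2]
   tub_green [270.7 255.5]
   edge_red [313.8 186.2]
   edge_yellow [336.2 149.5]
   edge_green [264.4 217.8]
   cup []
```

View pics/v6.png

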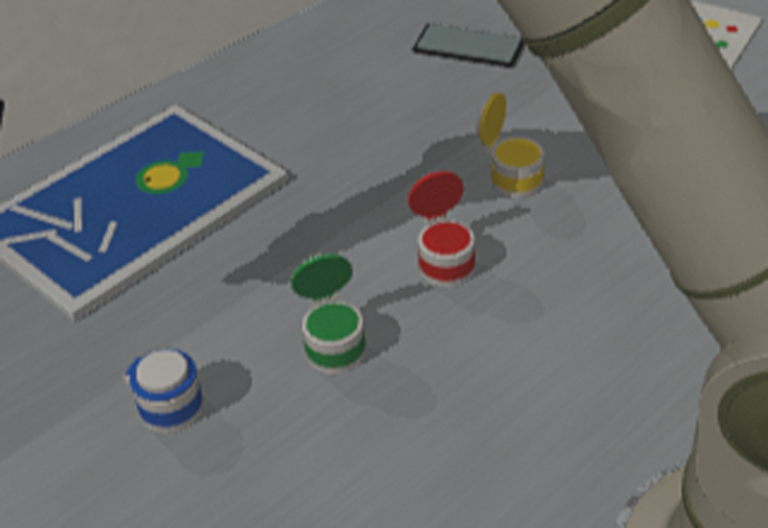

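The side view shows the blue tub shut in place at about (165,385) in the crop, with the other lids open as before and the hand clear. The pad plane is level at 62.5 mm from the top camera, exactly the shut height.

```bash
python3 -c "
from bench import bot
bot.close_job()"
```

```text
the job is handed in; nothing more can be done
```

The blue lid is shut and the job is handed in, at about 10.6 s on the robot's clock against the 38 s limit. With the fingers shut, I tipped the lid over from behind along its arc. I then pressed it down on its pad to about 4.6 N, well under the 25 N limit, and lifted the hand clear.

**Lid and tub:** The top camera puts the pad at 62.5 mm and level to within 0.01 rad, which is the height given for a shut lid. The top and side cameras show the tub upright and within a few millimetres of where it started.

**Other things:** In the side picture the red, yellow and green tubs and their lids stand as before. The cup was hidden by the arm there, and I did not view the last top picture. The network found the cup in that picture about 3 pixels from its first position, and the hand never went near it.

**Checks that disagreed:**
- The side camera read the pad about 2 mm low, at 60.4 mm, which is within its usual offset.
- From the top, the network seems to have swapped the red and green lid edges. It also put the yellow tub about 6 pixels from its first reading. I put both down to network error, because the side picture shows no change.

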